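Index the welding turntable and lock it

TASK

Index the hand-turned welding turntable: push on its spokes with a fingertip until the long pointed spoke points straight at the upright index post on the rim of the base. Then push the ball-ended lock lever on the base's lug round, anticlockwise seen from above, fully home against its stop pin. Grasp nothing: leave the brass bush sitting undisturbed in the middle of the table, and leave the ring, chuck key, drilled block and tall sleeve that lie around it where they are.

Things in the scene. Friction and masses are not known exactly. Their poses are not given: they have to be found in the camera images.
- turntable: Fixed hand-turned turntable. Origin on the turning axis at z = 0; z up; its x axis points roughly away from the robot. Base: grey disc, radius 130 mm, 12 mm high (its graduations are decoration), with a 52 mm wide, 11 mm high lug along its -y to 193 mm from the axis; a pedestal of radius 44 mm below and 34 mm above stands on it up to z = 29 mm.
- rotor (a joint): Angle of the steel rotor about the vertical axis, rad, growing anticlockwise seen from above, endless both ways: the direction of the long spoke from the turntable's x axis. Four level round spokes of 9 mm diameter, 90 degrees apart, centre line at z = 36 mm: one long and pointed, three short. Friction about 0.12 N m (1 to 3 N at a spoke); it stays where it is left.
- pointer_tip (a point): The conical point of the rotor's one long spoke, 104 mm from the turning axis, z = 36 mm. The three short spokes end instead in 15 mm black balls centred 86 mm from the axis.
- index_pin (a point): Top of the fixed index post (upright steel pin of 10 mm diameter on a 22 x 26 x 10 mm foot on the base's rim), 118 mm from the turning axis, z = 53 mm; it stands in a different place on the rim in each run. Its own x axis points radially outward from the turning axis, y tangentially anticlockwise.
- lock_lever (a joint): Angle of the lock lever about its vertical pivot, rad, growing anticlockwise seen from above: at 0 it points straight out from the turntable (the turntable's -y), at 1.25 it meets its stop pin and has then swung towards the turntable's +x. Open at the start (0 to 0.35). About 0.12 N m of friction; it stays where it is left.
- lever_pivot (a point): Pivot of the lock lever: on the lug, 158 mm from the turning axis along the turntable's -y, z = 38 mm.
- lever_ball (a point): Centre of the black ball, 20 mm in diameter, at the free end of the lock lever, 80 mm from the pivot, z = 38 mm. The lever arm is a level round steel rod of 9 mm diameter between pivot hub (radius 10 mm) and ball; the worktop is clear below it outside the lug.
- table_centre (a point): Centre of the top face of the rotor's disc (radius 46 mm, z = 30 to 42 mm), on the turning axis, z = 42 mm.
- bush: Brass flanged bush, 42 mm in diameter, 26 mm high, standing loose on the middle of the rotor; origin at the centre of its underside. It may turn with the rotor but must not be lifted, tipped or pushed aside.
- steel_ring: Bystander: steel ring, 66 mm in diameter, 20 mm high, on the worktop behind the turntable; origin at the centre of its underside.
- key: Bystander: small T-shaped chuck key, 72 x 68 x 12 mm, lying left of the turntable near the front edge.
- block: Bystander: drilled steel block, 50 x 75 x 25 mm, lying behind and left of the turntable.
- sleeve: Bystander: steel sleeve with a dark band, 35 mm in diameter, 62 mm tall, standing behind the turntable.
Things that resemble listed ones, but are neither listed nor needed, are in the scene too. Leave any orange or red look-alike of the bush alone.

How it is judged:
On the way, in this order (a step that is already met when the one before it is completed fails the run):
1. the long spoke has come to rest pointing at the index post (y of pointer_tip in the frame of index_pin between -0.009 and 0.009 m and x of pointer_tip in the frame of index_pin above -0.05 m and velocity of joint rotor between -0.05 and 0.05 rad/s), for 0.3 s.
2. the lock lever is home against its stop (value of joint lock_lever above 1.13 rad), for 0.2 s.
At the end, for the whole second after the job is handed in: The point of the long spoke lies within 9 mm (about 5 degrees) of the line from the turning axis to the index post, on the post's side, and the rotor is at rest; the lock lever is at 1.13 rad or more (its stop is at 1.25); the bush stands upright within 15 mm of the middle of the rotor (all of step 1 and value of joint lock_lever above 1.13 rad and horizontal distance between bush and table_centre below 0.015 m and angle between bush's own z axis and vertical below 0.2 rad); the robot touches nothing.
It fails at once if the brass bush is lifted, tipped or pushed aside (height (world z) of bush above 0.052 m or angle between bush's own z axis and vertical above 0.3 rad or horizontal distance between bush and table_centre above 0.015 m).
It fails at once if the lock lever is closed while the long spoke does not point at the index post (value of joint lock_lever above 1.13 rad and not (y of pointer_tip in the frame of index_pin between -0.009 and 0.009 m and x of pointer_tip in the frame of index_pin above -0.05 m)).
It fails at once if the ring, chuck key, drilled block or tall sleeve is disturbed (moved more than 20 mm) (distance of any of steel_ring, key, block, sleeve from where it was at the start of the episode above 0.02 m).
It also fails if it takes over 70 s, if anything falls off the work surface, if the arm or the gripper's body presses on something with over 40 N, if the wrist force passes 120 N, or if a joint passes its speed limit or range.

ROBOT

A 6-joint arm with a two-finger parallel gripper is mounted at the origin on a cart in front of the work surface, level with it; the furniture and walls round the work are solid. World frame = base frame: x ahead of the robot, y to its left, z up, the work surface at z = 0. Lengths are in m, angles in rad, forces in N, time in s.
With the tool pointing down it reaches from about 0.325 to 0.75 m from the base axis. Payload 7.6 kg.
Tool frame: the origin (TCP) lies midway between the tips of the shut fingers; the grasp point (between the pads) lies 19 mm behind it (manip.tcp_to_grasp is the distance from the TCP to the grasp point, in m); z points along the fingers, y is the line along which they close (so a half turn about z gives the same grasp; the last joint's range is limited). The gripper opens to 85 mm and grips with 20 to 120 N. Pads are 22 mm wide; open, the fingers measure 114 mm over their backs; the gripper's body (76 mm by 85 mm) begins 54 mm behind the grasp point. The pads swing forward as they close: fully open they stand 13 mm farther back than shut.
Start: joints at [-1.262, 0.052, 1.401, -0, 1.689, -0.07], TCP at [0.194, -0.488, 0.194] pointing down, gripper open.
Joint ranges: [-2.9, 2.9], [-0.91, 2.17], [0.12, 2.37], [-1.06, 4.2], [0.26, 2.73], [-2.93, 2.93]. Speed limits (rad/s): [2.57, 2.57, 3.01, 3.14, 3.14, 3.14].

INTERFACE

Orientations are given as a unit quaternion [w, x, y, z].
In Python, from plant import manip, camera, hand_in gives the robot as it stands.
- The arm moves only by the shell command python3 -m jog 'ROWS' [OPENING]. ROWS is JSON, a list of rows, each a list of 4 numbers: the shift along the world's x, y, z each as a share of 25 mm, from -1 to 1, then the turn about the world's z as a share of 60 degrees, from -1 to 1. A call has 1 to 8 rows; each row shifts and turns the commanded pose from where the row before left it; what a row does not reach is not made up. A row lasts 1/8 s, in which the tool goes at most 62.5 mm and 10.7 degrees, less where a joint would pass 70% of its speed; a pose out of reach is approached as far as the arm can. A call with a number of a shift or a turn outside -1 to 1 is refused whole. A call with a gripper value outside its range is refused whole. OPENING is the opening, from 0 (shut) to 1 (fully open), set as the call begins (- or left out, the last holds). The fingers move at their own pace and stop on an object; the grip force is fixed at half the most. Time passes only in rows, so rows that do not move let the fingers close. It gives the time, the measured TCP pose, the force, the opening and the grip force at its end, in the units of the state.
- manip.get_state(): the state, without advancing time (a new reading comes with each control period).
- camera(name): name is "scene" or "top"; returns a dict with "img" (480x640x3 uint8, red, green, blue), "depth" (480x640 float32, m along the optical axis (not along the pixel's ray), 0 where there is no reading), "fx", "fy", "cx", "cy" (pixels), "dist" ([k1, k2, p1, p2, k3] as OpenCV has them; the pictures are not rectified), "eye" and "orientation" of the camera in the world. Camera axes: x right, y up, looking along -z (the intrinsics and any distortion apply to the point x, -y, -z); pixel columns grow to the right and rows downward; lengths in m; the calibration is good to about 2 mm. A picture is of the moment at which its call begins.
- hand_in(): hands the job in; it is judged then, once.
The state is a dict: "time_s": time; "q": joint angles; "dq": joint speeds; "joint_torque": joint torques, N m; "ee_pos": TCP position; "eef_rot": TCP orientation; "wrist_force": force on the tool from outside, world axes, zero at the start; "wrist_torque": the same for the moment, N m; "grip_width": opening from 0.0 (shut) to 1.0 (fully open); "grip_force": force on a finger pad.
Only numpy, scipy, OpenCV 4.12 (cv2) and the standard library are available. Lean on these libraries where they do the work, as an engineer would, in place of code of your own. Each camera call takes 0.05 s, during which the arm holds its last target. There are 200 camera calls.

## Working session

There is one attempt and no reset: what is moved stays moved. The work goes in short steps, Python scripts to look and compute and a shell command to move; the robot and the scene stay as the last step left them, time stands still between calls to the robot, and variables do not carry over. Pictures are saved under pics/ and viewed, at most 10 in all, crops included, and the job is handed in when it is done.

```bash
mkdir -p pics; cat > h.py <<'E'
import numpy as np, cv2
from plant import manip, camera
from scipy.spatial.transform import Rotation as R
def cam(n):
    c=camera(n); w,x,y,z=c["orientation"]; c["R"]=R.from_quat([x,y,z,w]).as_matrix(); return c
def K(c): return np.array([[c["fx"],0,c["cx"]],[0,c["fy"],c["cy"]],[0,0,1.]])
def ray(c,uv):
    p=cv2.undistortPoints(np.array(uv,float).reshape(-1,1,2),K(c),np.array(c["dist"],float)).reshape(-1,2)
    return np.c_[p[:,0],-p[:,1],-np.ones(len(p))]@c["R"].T
def plane(c,uv,z):
    d=ray(c,uv); e=np.array(c["eye"]); return e+d*((z-e[2])/d[:,2])[:,None]
def deep(c,uv):
    d=ray(c,uv); return np.array([np.array(c["eye"])+r*c["depth"][int(v),int(u)] for r,(u,v) in zip(d,uv)])
def proj(c,P):
    p=(np.atleast_2d(P)-c["eye"])@c["R"]; p=p*[1,-1,-1]
    return cv2.projectPoints(p,np.zeros(3),np.zeros(3),K(c),np.array(c["dist"],float))[0].reshape(-1,2)
E
python3 - <<'E'
from h import *
for n in("top","scene"):
    c=cam(n); cv2.imwrite(f"pics/{n}0.png",c["img"][:,:,::-1]); print(n,c["eye"],c["fx"],c["dist"])
E
```

```text
top [ 0.47513064 -0.0143381   0.96795579] 549.7835602478245 [-0.09351855  0.          0.          0.          0.        ]
scene [0.12105788 0.83743505 0.59639306] 561.7638327875393 [-0.16842953  0.          0.          0.          0.        ]
```

View pics/top0.png

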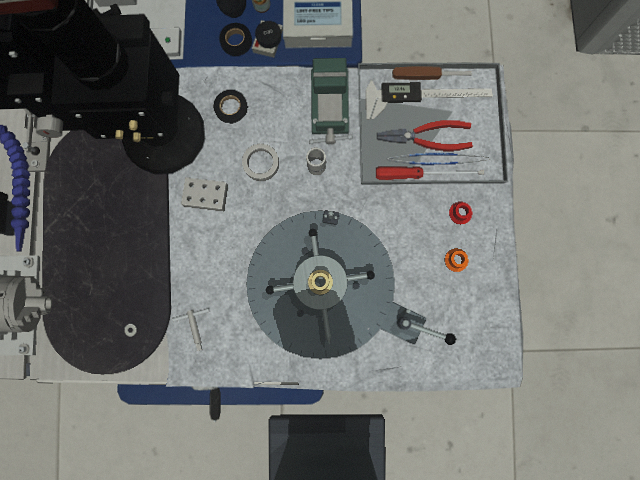

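View pics/scene0.png

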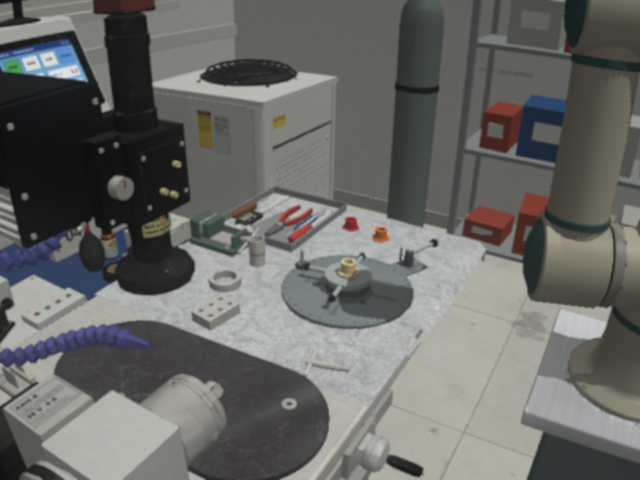

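The top view shows the turntable centre (320,283), the long spoke pointing down to about (325,345), the index post at (331,216), short-spoke balls at (313,232), (370,275) and (270,290), and the lever from pivot (405,322) to ball (450,339). The scene view agrees. Look-alikes for the long spoke are the three ball spokes. The post's look-alikes are the lever's stop pin at about (400,310) and the sleeve (316,160). The lever ball's look-alikes are the spoke balls. The bush's are the red one (460,212) and the orange one (456,260). I'll check the choice in a crop.

```bash
python3 - <<'E'
from h import *
c=cam("top"); im=c["img"][:,:,::-1]
cr=cv2.resize(im[195:370,235:475],None,fx=3.3,fy=3.3,interpolation=cv2.INTER_CUBIC)
cr=(255*(cr/255.)**.6).astype('uint8'); cv2.imwrite("pics/crop1.png",cr)
g=cv2.cvtColor(np.ascontiguousarray(im),cv2.COLOR_BGR2GRAY)
# black balls
m=(im.max(2)<45).astype('uint8'); n,l,s,ce=cv2.connectedComponentsWithStats(m)
for i in range(1,n):
    if 235<ce[i][0]<475 and 195<ce[i][1]<370 and s[i][4]>15: print("dark",ce[i],s[i], plane(c,[ce[i]],.036)[0])
hsv=cv2.cvtColor(np.ascontiguousarray(im),cv2.COLOR_BGR2HSV)
m=cv2.inRange(hsv,(15,90,60),(32,255,255)); m[:,:290]=0;m[:,350:]=0;m[:250]=0;m[310:]=0
ys,xs=np.nonzero(m);print("bush",xs.mean(),ys.mean(),plane(c,[[xs.mean(),ys.mean()]],.06))
for uv in [(320,268),(331,214),(325,345),(340,240),(270,340),(450,339),(405,322),(405,345)]: print(uv,deep(c,[uv])[0].round(4))
E
```

```text
dark [312.38297872 232.14893617] [309 229   8   7  47] [0.61952323 0.01279207 0.036     ]
dark [369.95918367 274.6122449 ] [367 271   7   8  49] [ 0.54573153 -0.08451353  0.036     ]
dark [269.34693878 289.46938776] [266 286   8   8  49] [0.521891   0.08631456 0.036     ]
dark [299.88 312.52] [297 309   7   8  25] [0.48275189 0.03458074 0.036     ]
dark [398.73684211 320.31578947] [397 317   6   9  19] [ 0.46833593 -0.1315063   0.036     ]
dark [449.79347826 338.88043478] [445 334  11  11  92] [ 0.43636622 -0.21665517  0.036     ]
bush 318.008 280.472 [[0.53496805 0.00321686 0.06      ]]
(320, 268) [5.571e-01 1.000e-04 4.270e-02]
(331, 214) [ 0.6482 -0.0194  0.0499]
(325, 345) [ 0.4272 -0.0071  0.0123]
(340, 240) [ 0.6089 -0.0349  0.0118]
(270, 340) [0.4358 0.0885 0.0025]
(450, 339) [ 0.4368 -0.2137  0.0512]
(405, 322) [ 0.4655 -0.1403  0.0483]
(405, 345) [ 0.4256 -0.1454  0.0045]
```

View pics/crop1.png

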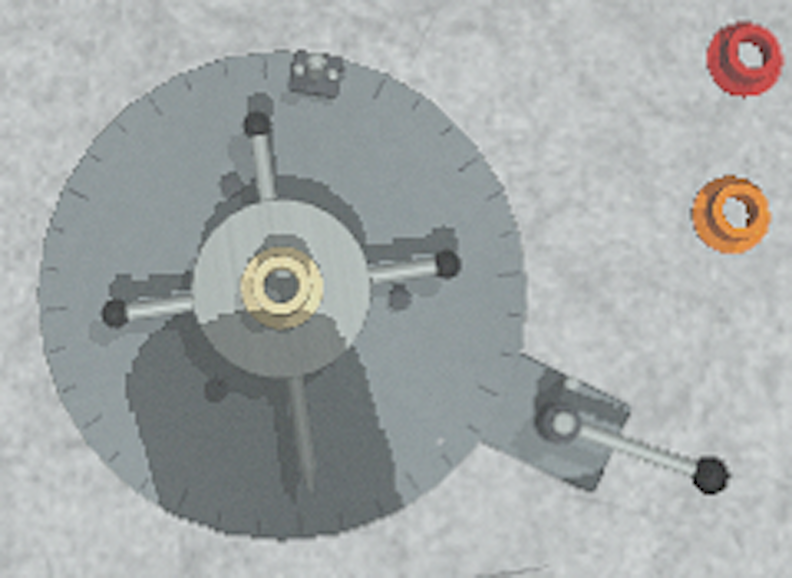

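The crop confirms it: the pointed spoke has no ball and points towards the robot, in shadow. The post with its foot is at crop (316,63), the lever pivot at (566,423), the lever ball at (710,475), and the brass bush in the middle. Next I compute angles, with a two-view check of the balls.

```bash
python3 - <<'E'
from h import *
c=cam("top"); s=cam("scene")
b=plane(c,[(369.96,274.61),(269.35,289.47),(312.38,232.15)],.036)
C=(b[0]+b[1])/2; print("centre",C,[np.hypot(*(p-C)[:2]) for p in b],[np.degrees(np.arctan2(*(p-C)[1::-1])) for p in b])
P=plane(c,[(330.8,214.1)],.053)[0]; d=P-C; print("post",P,np.hypot(*d[:2]),np.degrees(np.arctan2(d[1],d[0])))
T=plane(c,[(328.6,344)],.036)[0]; d=T-C; print("tip",T,np.hypot(*d[:2]),np.degrees(np.arctan2(d[1],d[0])))
V=plane(c,[(406.5,323.2)],.048)[0]; d=V-C; print("pivot",V,np.hypot(*d[:2]),np.degrees(np.arctan2(d[1],d[0])))
L=plane(c,[(449.8,338.9)],.038)[0]; d=L-V; print("ball",L,np.hypot(*d[:2]),np.degrees(np.arctan2(d[1],d[0])))
im=s["img"]; m=(im.max(2)<60).astype('uint8'); n,l,st,ce=cv2.connectedComponentsWithStats(m)
for nm,uv,p in [("L",(449.8,338.9),L),("b0",(369.96,274.6),b[0]),("b1",(269.35,289.5),b[1]),("b2",(312.4,232.15),b[2])]:
    q=proj(s,p)[0]; i=min(range(1,n),key=lambda i:np.hypot(*(ce[i]-q))+(1e3 if st[i][4]<10 else 0))
    A=np.c_[ray(c,[uv])[0],-ray(s,[ce[i]])[0]]; t=np.linalg.lstsq(A,np.array(s["eye"])-c["eye"],rcond=None)[0]
    X=np.array(c["eye"])+A[:,0]*t[0]; print(nm,q.round(1),ce[i].round(1),st[i][4],X.round(4))
print(manip.get_state()["ee_pos"],manip.get_state()["eef_rot"])
E
```

```text
centre [0.53381263 0.00089718 0.036     ] [np.float64(0.08624029948902054), np.float64(0.08624029948902052), np.float64(0.0865309705507354)] [np.float64(-82.05341959717052), np.float64(97.94658040282941), np.float64(7.904549609410842)]
post [ 0.64748847 -0.01902477  0.053     ] 0.1154083185781486 -9.94026904439016
tip [ 0.43001897 -0.01333754  0.036     ] 0.10476521634940698 -172.19092290503218
pivot [ 0.46353353 -0.14277819  0.048     ] 0.1599429978327509 -116.06566396113075
ball [ 0.43641682 -0.21623095  0.038     ] 0.07829830051549563 -110.2627398694207
L [434.8 242.1] [434.6 242.4] 17 [ 0.4364 -0.2164  0.0371]
b0 [362.8 255.2] [354.1 293.6] 205 [ 0.5535 -0.0922 -0.0664]
b1 [332.6 297.6] [329.9 292.9] 72 [0.5214 0.0854 0.0448]
b2 [307.6 266. ] [305.5 266.3] 24 [0.6198 0.0128 0.0344]
[ 0.19414024 -0.48763639  0.19392761] [-3.30262187e-04  9.82116143e-01  1.88275787e-01 -2.42123916e-05]
```

```bash
python3 -m jog '[[0.5,0.95,0,-0.12],[0.5,0.95,0,-0.12],[0.5,0.95,0,-0.12],[0.5,0.95,0,0],[0.5,0.95,0,0],[0.5,0.95,0,0],[0.5,0.95,0,0],[0.5,0.95,0,0]]' 0; python3 -m jog '[[0.5,0.95,0,0],[0.5,0.95,0,0],[0.5,0.95,0,0],[0.5,0.95,0,0],[0.5,0.95,0,0],[0.5,0.95,0,0],[0.5,0.95,0,0],[0.5,0.95,0,0]]'; python3 -m jog '[[0.5,0.95,0,0],[0.5,0.95,0,0],[0.5,0.95,0,0],[0.5,0.95,0,0],[0.5,0.95,0,0],[0.5,0.95,0,0],[0.2,0.15,0,0],[0,0,0,0]]'
```

```text
time_s: 1.25
ee_pos: [0.2945, -0.297, 0.1943]
eef_rot: [0.0, 1.0, 0.001, 0.0]
wrist_force: [0.7, -0.2, 0.5]
grip_width: -0.001
grip_force: 0.0
time_s: 2.25
ee_pos: [0.3945, -0.107, 0.1943]
eef_rot: [0.0, 1.0, 0.001, 0.0]
wrist_force: [-0.7, 0.2, -1.5]
grip_width: 0.001
grip_force: 0.0
time_s: 3.25
ee_pos: [0.4741, 0.0382, 0.1941]
eef_rot: [0.0, 1.0, 0.001, -0.0]
wrist_force: [-0.2, 0.8, -0.2]
grip_width: 0.008
grip_force: 0.0
```

```bash
python3 -m jog '[[0,0,-1,0],[0,0,-1,0],[0,0,-1,0],[0,0,-1,0],[0,0,-1,0],[0,0,-1,0],[0,0,-0.6,0],[0,0,0,0]]'; python3 - <<'E'
from h import *
c=cam("top"); s=cam("scene")
a=c["img"][195:370,235:475]; a=cv2.resize(a,None,fx=2,fy=2); b=s["img"][210:350,260:460]; b=cv2.resize(b,(500,350))
b2=np.zeros((350,980,3),'uint8'); b2[:350,:480]=a[:350]; b2[:,480:]=b
cv2.imwrite("pics/d1.png",cv2.resize(b2,(800,286))[:,:,::-1])
# finger orbit positions
C=np.array([.5338,.0009])
for t in range(148,341,12): print(t,(C+.07*np.array([np.cos(np.radians(t)),np.sin(np.radians(t))])).round(4), (.07/.025*(np.array([np.cos(np.radians(t)),np.sin(np.radians(t))])-np.array([np.cos(np.radians(t-12)),np.sin(np.radians(t-12))]))).round(2))
E
```

```text
time_s: 4.25
ee_pos: [0.4735, 0.038, 0.0286]
eef_rot: [0.0, 1.0, 0.001, -0.001]
wrist_force: [0.0, -0.5, -0.8]
grip_width: -0.002
grip_force: 0.0
148 [0.4744 0.038 ] [-0.36 -0.46]
160 [0.468  0.0248] [-0.26 -0.53]
172 [0.4645 0.0106] [-0.14 -0.57]
184 [ 0.464 -0.004] [-0.02 -0.59]
196 [ 0.4665 -0.0184] [ 0.1  -0.58]
208 [ 0.472 -0.032] [ 0.22 -0.54]
220 [ 0.4802 -0.0441] [ 0.33 -0.49]
232 [ 0.4907 -0.0543] [ 0.42 -0.41]
244 [ 0.5031 -0.062 ] [ 0.5  -0.31]
256 [ 0.5169 -0.067 ] [ 0.55 -0.2 ]
268 [ 0.5314 -0.0691] [ 0.58 -0.08]
280 [ 0.546 -0.068] [0.58 0.04]
292 [ 0.56  -0.064] [0.56 0.16]
304 [ 0.5729 -0.0571] [0.52 0.27]
316 [ 0.5842 -0.0477] [0.45 0.38]
328 [ 0.5932 -0.0362] [0.36 0.46]
340 [ 0.5996 -0.023 ] [0.26 0.53]
```

View pics/d1.png

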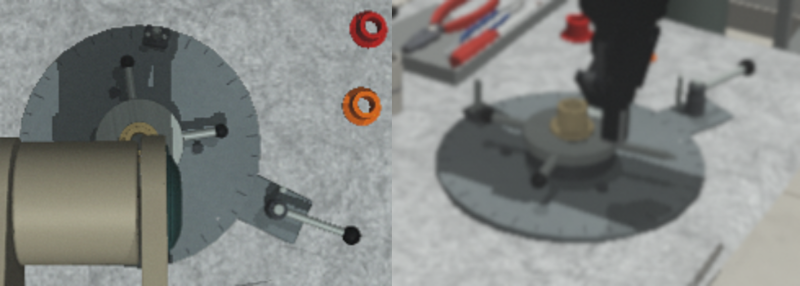

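The finger is in the gap left of the long spoke, touching nothing. I'll push it round anticlockwise.

```bash
python3 -m jog '[[-0.26,-0.53,0,0],[-0.14,-0.57,0,0],[-0.02,-0.59,0,0],[0.1,-0.58,0,0],[0.22,-0.54,0,0],[0.33,-0.49,0,0],[0.42,-0.41,0,0],[0.5,-0.31,0,0]]'; python3 - <<'E'
from h import *
c=cam("top"); s=cam("scene")
a=c["img"][195:370,235:475]; a=cv2.resize(a,None,fx=2,fy=2); b=s["img"][210:350,260:460]; b=cv2.resize(b,(500,350))
b2=np.zeros((350,980,3),'uint8'); b2[:350,:480]=a[:350]; b2[:,480:]=b
cv2.imwrite("pics/d2.png",cv2.resize(b2,(800,286))[:,:,::-1])
E
```

```text
time_s: 5.35
ee_pos: [0.5038, -0.0628, 0.0292]
eef_rot: [0.0, 1.0, 0.001, -0.0]
wrist_force: [0.1, -0.3, 0.4]
grip_width: -0.001
grip_force: 0.0
```

View pics/d2.png

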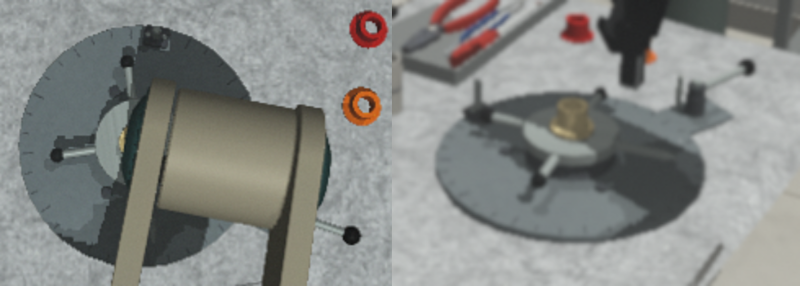

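The rotor has not moved, and the finger looks to be above the spokes although z reads 0.029. I'll check where the tip really is in the scene view.

```bash
python3 - <<'E'
from h import *
s=cam("scene"); st=manip.get_state(); p=np.array(st["ee_pos"]); print(p,st["time_s"],st["grip_width"])
im=np.ascontiguousarray(s["img"][:,:,::-1])
for dz,col in((0,(0,0,255)),(.05,(0,255,0))):
    q=proj(s,p+[0,0,dz])[0]; print(q); cv2.circle(im,tuple(int(v) for v in q.round()),1,col,-1)
x=cv2.resize(im[170:320,280:460],None,fx=4,fy=4,interpolation=cv2.INTER_NEAREST); x=(255*(x/255.)**.5).astype('uint8')
cv2.imwrite("pics/e.png",x)
E
```

```text
[ 0.50335855 -0.0623317   0.02907556] 5.5 0.0010545346581662647
[376.60429339 268.15104295]
[378.20884797 246.16384964]
```

View pics/e.png

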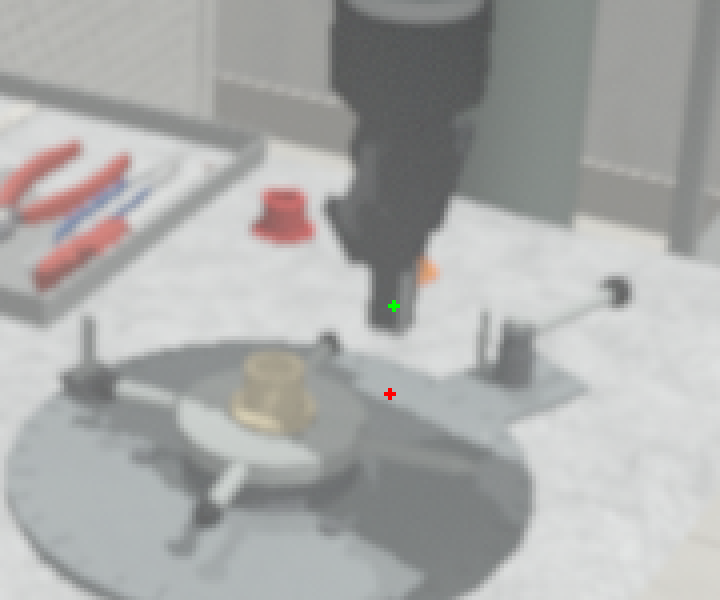

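```bash
python3 - <<'E'
from h import *
s=cam("scene"); st=manip.get_state(); p=np.array(st["ee_pos"]); print(p,st["q"])
for uv in [(378,235),(378,240),(377,244),(380,248),(377,250),(374,247),(382,247),(378,220),(378,185)]: print(uv,deep(s,[uv])[0].round(4))
c=cam("top"); print(proj(c,p)[0],proj(s,[.5338,.0009,.042]),deep(s,[(340,285)]))
E
```

```text
[ 0.50293562 -0.06201     0.02901978] [-1.95564088e-01  1.24513019e-01  1.66244640e+00  7.81902697e-06
  1.35538449e+00  1.37341530e+00]
(378, 235) [ 0.4926 -0.0323  0.1196]
(378, 240) [ 0.4988 -0.0484  0.1002]
(377, 244) [ 0.5005 -0.0488  0.0908]
(380, 248) [ 0.4963 -0.0552  0.0803]
(377, 250) [ 0.4989 -0.0472  0.0788]
(374, 247) [ 0.5046 -0.0447  0.0849]
(382, 247) [ 0.4928 -0.0566  0.0828]
(378, 220) [ 0.497  -0.0375  0.1476]
(378, 185) [ 0.4963 -0.025   0.2222]
[356.87114112 300.18291287] [[348.80898921 272.33857458]] [[0.52874135 0.045776   0.0388878 ]]
```

```bash
python3 - <<'E'
from h import *
s=cam("scene"); p=np.array([.4735,.038,.0286])
for dz in(0,.02,.04,.06): 
    q=proj(s,p+[0,0,dz])[0]; print(dz,q,"in d1 px:",392+(q[0]-260)*2.5*.8163,(q[1]-210)*2.5*.8163)
c=cam("top")
for uv in [(360,240),(380,290),(400,290)]: print(deep(c,[uv]))
E
python3 -c "
import cv2;a=cv2.imread('pics/d1.png')[:,392:];cv2.imwrite('pics/d1c.png',cv2.resize(a[60:220,100:330],None,fx=3,fy=3))"
```

```text
0 [368.12534332 296.09843918] in d1 px: 612.656794388264 175.7053897635856
0.02 [368.75174781 286.93626444] in d1 px: 613.935129349188 157.00768166046748
0.04 [369.38587924 277.59277144] in d1 px: 615.2292330552673 137.93994830784757
0.06 [370.02766298 268.06526628] in d1 px: 616.5389532296449 118.49669216432015
[[ 0.60878797 -0.07012664  0.01002009]]
[[ 0.50280378 -0.06837386  0.38693388]]
[[ 0.50261218 -0.0895213   0.38655725]]
```

View pics/d1c.png

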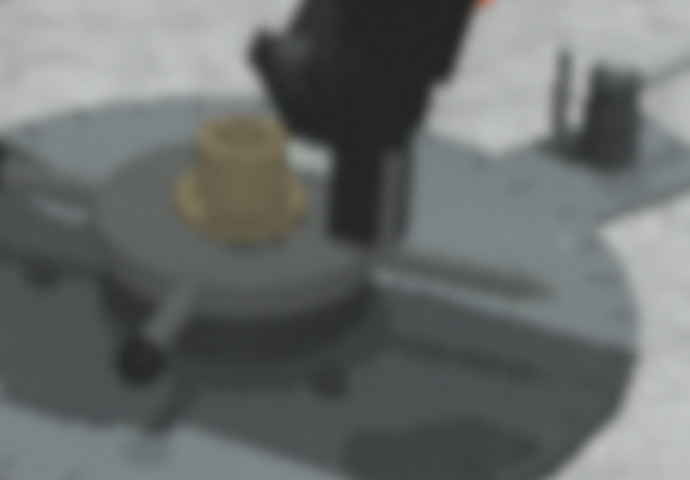

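The visible tip stands about 40 mm higher than the reported TCP, in both pictures. The forces were zero and the rotor didn't move, so the offset is real. I'll descend here in small steps, in the free gap between the long spoke (188°) and the ball spoke (278°), watching the force.

```bash
python3 -m jog '[[0,0,-0.4,0],[0,0,-0.4,0],[0,0,-0.3,0],[0,0,0,0]]'; cat > tip.py <<'E'
from h import *
s=cam("scene"); st=manip.get_state(); p=np.array(st["ee_pos"]); print(p,st["wrist_force"])
q=proj(s,p+[0,0,.06])[0]; u=int(q[0])
for v in range(int(q[1]),int(q[1])+34,3):
    print((u,v),s["img"][v,u],deep(s,[(u,v)])[0].round(3))
E
python3 tip.py
```

```text
time_s: 6.2
ee_pos: [0.5022, -0.0619, 0.0008]
eef_rot: [-0.0, 1.0, 0.001, -0.001]
wrist_force: [0.1, 1.1, 0.7]
grip_width: 0.0
grip_force: 0.0
[ 0.50269386 -0.06199588  0.00143064] [-0.51854391 -0.18578214  0.22807324]
(377, 254) [38 38 39] [ 0.498 -0.047  0.07 ]
(377, 257) [38 39 39] [ 0.497 -0.046  0.064]
(377, 260) [38 40 40] [ 0.498 -0.05   0.055]
(377, 263) [40 40 41] [ 0.497 -0.048  0.05 ]
(377, 266) [85 89 90] [ 0.5   -0.055  0.039]
(377, 269) [114 122 123] [ 0.513 -0.086  0.012]
(377, 272) [75 79 80] [ 0.507 -0.074  0.013]
(377, 275) [75 80 81] [ 0.503 -0.065  0.012]
(377, 278) [64 67 68] [ 0.499 -0.057  0.01 ]
(377, 281) [77 81 79] [ 0.474 -0.     0.041]
(377, 284) [71 74 73] [0.473 0.002 0.036]
(377, 287) [60 64 64] [ 0.484 -0.025  0.011]
```

```bash
python3 -m jog '[[0,0,-0.3,0],[0,0,-0.25,0],[0,0,0,0]]'; python3 tip.py | tail -9
python3 - <<'E'
import numpy as np
f=lambda t:np.array([np.cos(np.radians(t)),np.sin(np.radians(t))])
for t in range(242,412,10): print(t+10,((f(t+10)-f(t))*.07/.025).round(2))
E
```

```text
time_s: 6.62
ee_pos: [0.5024, -0.0619, -0.0127]
eef_rot: [-0.0, 1.0, 0.001, -0.001]
wrist_force: [0.1, 0.2, -0.6]
grip_width: 0.002
grip_force: 0.0
(377, 269) [42 43 43] [ 0.496 -0.048  0.037]
(377, 272) [71 75 75] [0.121 0.837 0.596]
(377, 275) [68 72 74] [ 0.503 -0.067  0.011]
(377, 278) [61 64 64] [ 0.497 -0.053  0.013]
(377, 281) [77 81 78] [ 0.476 -0.003  0.039]
(377, 284) [72 75 74] [ 0.474 -0.     0.034]
(377, 287) [60 64 64] [ 0.483 -0.023  0.012]
(377, 290) [60 63 64] [ 0.479 -0.015  0.011]
(377, 293) [60 64 64] [ 0.475 -0.006  0.011]
252 [ 0.45 -0.19]
262 [ 0.48 -0.11]
272 [ 0.49 -0.03]
282 [0.48 0.06]
292 [0.47 0.14]
302 [0.43 0.22]
312 [0.39 0.29]
322 [0.33 0.36]
332 [0.27 0.41]
342 [0.19 0.45]
352 [0.11 0.48]
362 [0.03 0.49]
372 [-0.06  0.48]
382 [-0.14  0.47]
392 [-0.22  0.43]
402 [-0.29  0.39]
412 [-0.36  0.33]
```

```bash
python3 -m jog '[[0.45,-0.19,-0.12,0],[0.48,-0.11,0,0],[0.49,-0.03,0,0],[0.48,0.06,0,0],[0.47,0.14,0,0],[0.43,0.22,0,0],[0,0,0,0]]'; python3 - <<'E'
from h import *
c=cam("top"); s=cam("scene")
a=c["img"][195:370,235:475]; a=cv2.resize(a,None,fx=2,fy=2); b=s["img"][210:350,260:460]; b=cv2.resize(b,(500,350))
b2=np.zeros((350,980,3),'uint8'); b2[:350,:480]=a[:350]; b2[:,480:]=b
cv2.imwrite("pics/d3.png",cv2.resize(b2,(800,286))[:,:,::-1])
E
```

```text
time_s: 7.55
ee_pos: [0.574, -0.0593, -0.0148]
eef_rot: [0.0, 1.0, 0.001, 0.001]
wrist_force: [0.9, -0.9, -0.4]
grip_width: -0.001
grip_force: 0.0
```

View pics/d3.png

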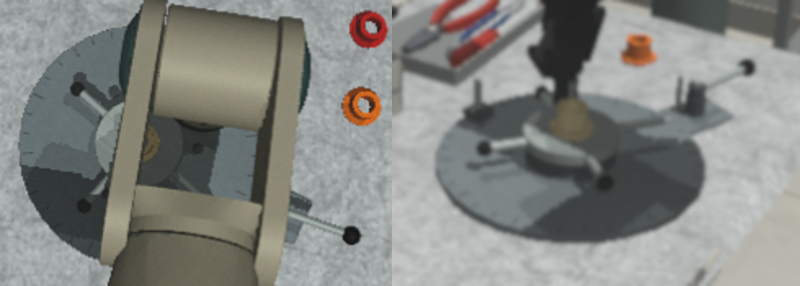

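```bash
cat > rot.py <<'E'
from h import *
C=np.array([.5338,.0009,.036]); c=cam("top"); im=c["img"]; st=manip.get_state(); p=np.array(st["ee_pos"])
d=p-C; print("finger",p.round(4),"r",np.hypot(*d[:2]).round(4),"ang",np.degrees(np.arctan2(d[1],d[0])).round(1))
n,l,s,ce=cv2.connectedComponentsWithStats((im.max(2)<45).astype('uint8'))
for i in range(1,n):
    if 25<s[i][4]<80:
        X=plane(c,[ce[i]],.036)[0]-C; r=np.hypot(*X[:2])
        if .08<r<.092: print("ball",ce[i].round(1),s[i][2:],r.round(4),np.degrees(np.arctan2(X[1],X[0])).round(2))
E
python3 rot.py
python3 -m jog '[[0.39,0.29,0,0],[0.33,0.36,0,0],[0.27,0.41,0,0],[0.19,0.45,0,0],[0.11,0.48,0,0],[0.03,0.49,0,0],[-0.06,0.48,0,0],[0,0,0,0]]'; python3 rot.py
```

```text
finger [ 0.5732 -0.0598 -0.0147] r 0.0723 ang -57.0
ball [281.8 248.6] [ 9  9 48] 0.0866 48.13
ball [285.8 320.7] [ 9 10 62] 0.0864 138.35
time_s: 8.7
ee_pos: [0.6045, 0.0156, -0.0148]
eef_rot: [-0.0, 1.0, 0.002, 0.0]
wrist_force: [0.2, -0.1, -0.4]
grip_width: 0.002
grip_force: 0.0
finger [ 0.6046  0.0151 -0.0147] r 0.0722 ang 11.3
```

```bash
python3 -m jog '[[-0.14,0.47,0,0],[-0.22,0.43,0,0],[-0.29,0.39,0,0],[-0.36,0.33,0,0],[0,0,0,0]]'; python3 rot.py
```

```text
time_s: 9.38
ee_pos: [0.5784, 0.0559, -0.0149]
eef_rot: [-0.0, 1.0, 0.001, -0.0]
wrist_force: [0.9, -0.2, -0.1]
grip_width: -0.003
grip_force: 0.0
finger [ 0.5788  0.0555 -0.0148] r 0.0707 ang 50.5
ball [366.3 302.7] [ 8  8 48] 0.0861 -114.32
```

```bash
python3 -m jog '[[-0.17,0.15,0,0],[-0.2,0.13,0,0],[-0.22,0.1,0,0],[0,0,0,0]]'; python3 rot.py
```

```text
time_s: 9.93
ee_pos: [0.5639, 0.0646, -0.0149]
eef_rot: [-0.0, 1.0, 0.001, -0.0]
wrist_force: [0.3, 0.1, 0.4]
grip_width: 0.002
grip_force: 0.0
finger [ 0.5641  0.0645 -0.0149] r 0.0705 ang 64.6
ball [369.8 291.5] [ 7  8 49] 0.0862 -101.1
```

Pointer at −11.1°, target −9.9°. I'll back off, lift and look from a clear view.

```bash
python3 -m jog '[[0.36,-0.17,0,0],[0,0,0.6,0],[0,0,1,0],[0,0,1,0],[0,0,1,0],[-0.3,-1,0,0],[-0.3,-1,0,0],[-0.3,-1,0,0]]';python3 -m jog '[[-0.4,-1,0,0],[-0.4,-1,0,0],[-0.4,-1,0,0],[-0.4,-1,0,0],[-0.4,-1,0,0],[-0.4,-1,0,0],[-0.4,-1,0,0],[-0.4,-1,0,0]]';python3 -m jog '[[-0.6,-1,0,0],[-0.6,-1,0,0],[-0.6,-0.5,0,0],[0,0,0,0]]'; python3 rot.py; python3 - <<'E'
from h import *
c=cam("top"); im=c["img"][:,:,::-1]
cr=cv2.resize(im[195:370,235:475],None,fx=3.3,fy=3.3,interpolation=cv2.INTER_CUBIC)
cv2.imwrite("pics/crop2.png",(255*(cr/255.)**.6).astype('uint8'))
E
```

```text
time_s: 10.98
ee_pos: [0.5511, -0.0158, 0.0764]
eef_rot: [0.0, 1.0, 0.001, 0.001]
wrist_force: [1.0, -0.2, -0.1]
grip_width: -0.0
grip_force: 0.0
time_s: 11.98
ee_pos: [0.4709, -0.216, 0.0763]
eef_rot: [0.0, 1.0, 0.001, 0.001]
wrist_force: [0.3, 0.0, -0.2]
grip_width: -0.002
grip_force: 0.0
time_s: 12.48
ee_pos: [0.4254, -0.2781, 0.0756]
eef_rot: [0.0, 1.0, 0.0, 0.0]
wrist_force: [0.3, 0.0, 0.3]
grip_width: -0.001
grip_force: 0.0
finger [ 0.4259 -0.2775  0.0755] r 0.2986 ang -111.2
ball [269.8 272.5] [ 7  8 44] 0.0864 78.7
ball [369.8 291.5] [ 7  8 49] 0.0862 -101.12
ball [309.6 332.6] [ 8  8 51] 0.0865 168.32
```

View pics/crop2.png

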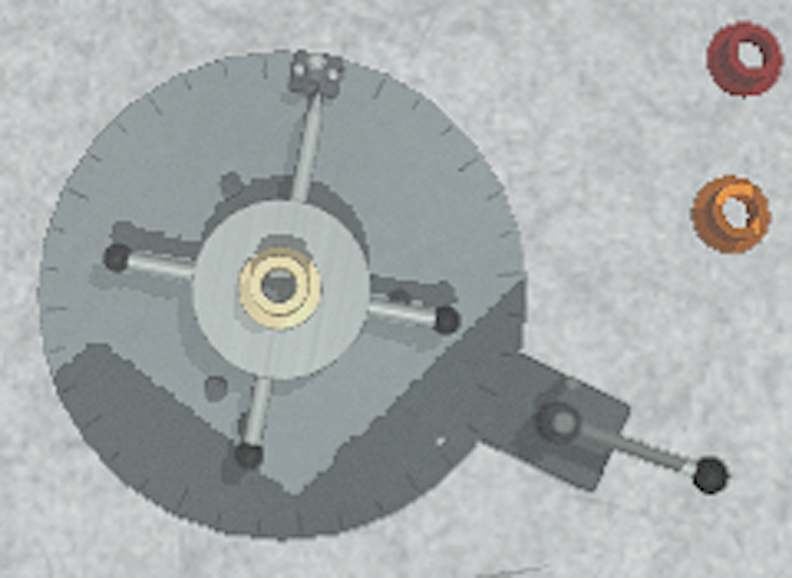

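The pointer at crop (316,95) lies under the post at (316,63), about 1.4° or 2.6 mm off, which is within tolerance. The bush is centred at (280,287). The lever is still open, ball at (710,475). Now I go to the lever's robot side, contact about 55 mm from the pivot.

```bash
python3 -m jog '[[-0.14,0.95,0,0],[-0.14,0.95,0,0],[-0.14,0.95,0,0],[-0.14,0.95,0,0],[0,0,-1,0],[0,0,-1,0],[0,0,-0.8,0],[0,0,0,0]]'; python3 -m jog '[[0,0,-0.4,0],[0,0,-0.3,0],[0,0,0,0]]'; python3 tip.py|tail -7;python3 - <<'E'
import numpy as np
from plant import manip
f=lambda t:np.array([.4635,-.1428])+.058*np.array([np.cos(np.radians(t)),np.sin(np.radians(t))])
o=np.array(manip.get_state()["ee_pos"][:2])
for t in range(-134,-56,8): print(t,f(t).round(4),((f(t)-o)/.025).round(2)); o=f(t)
E
```

```text
time_s: 13.58
ee_pos: [0.4112, -0.1812, 0.0039]
eef_rot: [-0.001, 1.0, 0.001, -0.001]
wrist_force: [0.7, 0.2, 0.2]
grip_width: 0.001
grip_force: 0.0
time_s: 13.95
ee_pos: [0.4117, -0.1823, -0.0128]
eef_rot: [-0.0, 1.0, 0.001, -0.0]
wrist_force: [0.0, 0.2, -1.0]
grip_width: 0.0
grip_force: 0.0
(440, 262) [179 181 181] [ 0.415 -0.2    0.003]
(440, 265) [184 187 186] [ 0.41  -0.186  0.003]
(440, 268) [183 186 185] [ 0.405 -0.174  0.004]
(440, 271) [180 183 182] [ 0.402 -0.165  0.002]
(440, 274) [177 180 179] [ 0.397 -0.149  0.004]
(440, 277) [183 186 184] [ 0.393 -0.14   0.002]
(440, 280) [173 176 175] [ 0.389 -0.127  0.004]
-134 [ 0.4232 -0.1845] [ 0.45 -0.08]
-126 [ 0.4294 -0.1897] [ 0.25 -0.21]
-118 [ 0.4363 -0.194 ] [ 0.27 -0.17]
-110 [ 0.4437 -0.1973] [ 0.3  -0.13]
-102 [ 0.4514 -0.1995] [ 0.31 -0.09]
-94 [ 0.4595 -0.2007] [ 0.32 -0.05]
-86 [ 0.4675 -0.2007] [0.32 0.  ]
-78 [ 0.4756 -0.1995] [0.32 0.05]
-70 [ 0.4833 -0.1973] [0.31 0.09]
-62 [ 0.4907 -0.194 ] [0.3  0.13]
```

```bash
cat > lev.py <<'E'
from h import *
V=np.array([.4635,-.1428,.038]); c=cam("top"); im=c["img"]; print(manip.get_state()["ee_pos"])
n,l,s,ce=cv2.connectedComponentsWithStats((im.max(2)<45).astype('uint8'))
for i in range(1,n):
    if 30<s[i][4]<160:
        X=plane(c,[ce[i]],.038)[0]-V; r=np.hypot(*X[:2])
        if .065<r<.095: a=np.arctan2(X[1],X[0]); print("lever ball",ce[i].round(1),s[i][2:],r.round(4),np.degrees(a).round(2),"rad",(a+np.radians(116.07)).round(3))
E
python3 -m jog '[[0.45,-0.08,0,0],[0.25,-0.21,0,0],[0.27,-0.17,0,0],[0.3,-0.13,0,0],[0.31,-0.09,0,0],[0,0,0,0]]'; python3 lev.py
```

```text
time_s: 14.75
ee_pos: [0.4521, -0.2, -0.0124]
eef_rot: [0.0, 1.0, 0.001, 0.0]
wrist_force: [-0.6, -0.6, 0.3]
grip_width: -0.005
grip_force: 0.0
[ 0.45196631 -0.1998899  -0.01228263]
lever ball [370.  291.7] [ 9  9 58] 0.0794 47.9 rad 2.862
```

```bash
python3 -m jog '[[0.32,-0.05,0,0],[0.32,0,0,0],[0.32,0.05,0,0],[0.31,0.09,0,0],[0.2,0.09,0,0],[0,0,0,0]]'; python3 rot.py; python3 - <<'E'
from h import *
s=cam("scene"); c=cam("top")
print(manip.get_state()["wrist_force"])
V=np.array([.4635,-.1428,.038])
for n,k in(("scene",s),("top",c)):
  for a in range(-115,-39,8):
    p=V+.08*np.array([np.cos(np.radians(a)),np.sin(np.radians(a)),0]); u,v=proj(k,p)[0].round().astype(int); print(n,a,(u,v),k["img"][v-2:v+3,u-2:u+3].max(2).mean().round(), (deep(k,[(u,v)])[0]-p).round(3))
E
```

```text
time_s: 15.55
ee_pos: [0.4888, -0.1949, -0.0124]
eef_rot: [0.0, 1.0, 0.001, 0.0]
wrist_force: [-0.7, -0.3, 0.2]
grip_width: 0.003
grip_force: 0.2
finger [ 0.4887 -0.195  -0.0123] r 0.2011 ang -103.0
ball [269.9 272.3] [ 7  8 42] 0.0864 78.5
ball [369.9 291.8] [ 9  9 59] 0.0864 -101.48
ball [310.  332.6] [ 9  8 57] 0.0863 168.74
[-0.54092185 -0.56115369  0.44192371]
scene -115 (np.int64(438), np.int64(243)) 175.0 [ 0.019 -0.069 -0.037]
scene -107 (np.int64(434), np.int64(241)) 176.0 [ 0.02  -0.067 -0.035]
scene -99 (np.int64(429), np.int64(239)) 179.0 [ 0.024 -0.074 -0.038]
scene -91 (np.int64(425), np.int64(238)) 179.0 [ 0.022 -0.07  -0.037]
scene -83 (np.int64(420), np.int64(237)) 183.0 [ 0.022 -0.067 -0.036]
scene -75 (np.int64(415), np.int64(236)) 147.0 [ 0.025 -0.073 -0.038]
scene -67 (np.int64(410), np.int64(236)) 55.0 [-0.013  0.036  0.018]
scene -59 (np.int64(405), np.int64(235)) 75.0 [-0.012  0.031  0.017]
scene -51 (np.int64(400), np.int64(235)) 104.0 [-0.004  0.011  0.007]
scene -43 (np.int64(395), np.int64(236)) 69.0 [-0.003  0.008  0.004]
top -115 (np.int64(449), np.int64(343)) 170.0 [-0.002 -0.007 -0.034]
top -107 (np.int64(452), np.int64(337)) 158.0 [-0.002 -0.008 -0.035]
top -99 (np.int64(453), np.int64(330)) 80.0 [0.007 0.06  0.269]
top -91 (np.int64(453), np.int64(323)) 124.0 [0.004 0.065 0.288]
top -83 (np.int64(453), np.int64(317)) 138.0 [0.    0.065 0.294]
top -75 (np.int64(451), np.int64(310)) 149.0 [-0.003  0.067  0.301]
top -67 (np.int64(449), np.int64(304)) 138.0 [-0.007  0.069  0.32 ]
top -59 (np.int64(446), np.int64(298)) 145.0 [-0.01   0.067  0.318]
top -51 (np.int64(442), np.int64(293)) 145.0 [-0.014  0.064  0.316]
top -43 (np.int64(437), np.int64(288)) 40.0 [-0.016  0.06   0.305]
```

```bash
python3 -m jog '[[-0.5,-0.3,0,0],[-0.4,-0.4,0,0],[0,0,1,0],[0,0,1,0],[0,0,1,0],[0,0,1,0],[-0.6,-0.5,0,0],[-0.6,-0.5,0,0]]'; python3 -m jog '[[-0.6,-0.8,0,0],[-0.6,-0.8,0,0],[-0.6,-0.8,0,0],[-0.2,-0.8,0,0],[0,0,0,0]]'; python3 lev.py; python3 rot.py
```

```text
time_s: 16.7
ee_pos: [0.4337, -0.2385, 0.0864]
eef_rot: [-0.0, 1.0, 0.001, -0.001]
wrist_force: [0.1, -1.1, -0.0]
grip_width: 0.002
grip_force: 0.0
time_s: 17.32
ee_pos: [0.3846, -0.3187, 0.0868]
eef_rot: [-0.0, 1.0, -0.0, -0.0]
wrist_force: [1.0, 0.2, -0.1]
grip_width: -0.0
grip_force: 0.0
[ 0.38513106 -0.31791339  0.08689567]
lever ball [439.8 290.7] [11 11 90] 0.0799 -47.76 rad 1.192
lever ball [369.7 291.5] [ 8  8 51] 0.0799 48.0 rad 2.864
finger [ 0.3855 -0.3174  0.087 ] r 0.3512 ang -115.0
ball [269.8 272.4] [ 7  8 46] 0.0864 78.62
ball [369.7 291.5] [ 8  8 50] 0.086 -101.14
ball [309.7 332.6] [ 9  8 53] 0.0865 168.48
```

The lever is at 1.19 rad and its stop at 1.25. I'll nudge it the last few degrees home, for margin.

```bash
python3 -m jog '[[0.65,0.84,0,0],[0.65,0.84,0,0],[0.65,0.84,0,0],[0.65,0.84,0,0],[0.65,0.84,0,0],[0,0,-1,0],[0,0,-1,0],[0,0,-1,0]]'; python3 -m jog '[[0,0,-1,0],[0,0,0,0],[0.4,0.4,0,0],[0.4,0.25,0,0],[0.1,0.05,0,0],[0.1,0.05,0,0],[0,0,0,0]]'
```

```text
time_s: 18.42
ee_pos: [0.4672, -0.2115, 0.0116]
eef_rot: [-0.0, 1.0, 0.002, -0.0]
wrist_force: [0.8, -1.3, -0.0]
grip_width: 0.001
grip_force: 0.0
time_s: 19.3
ee_pos: [0.4921, -0.1939, -0.0122]
eef_rot: [0.0, 1.0, 0.001, 0.0]
wrist_force: [-1.2, -2.2, 0.9]
grip_width: -0.002
grip_force: 0.5
```

```bash
python3 -m jog '[[0.08,0.04,0,0],[0,0,0,0]]';python3 -m jog '[[0.08,0.04,0,0],[0,0,0,0]]'
```

```text
time_s: 19.55
ee_pos: [0.4936, -0.193, -0.0126]
eef_rot: [0.0, 1.0, 0.001, -0.0]
wrist_force: [-2.3, -0.7, 1.0]
grip_width: 0.001
grip_force: 1.5
time_s: 19.8
ee_pos: [0.4943, -0.1926, -0.0128]
eef_rot: [0.001, 1.0, 0.001, -0.002]
wrist_force: [-10.1, -4.4, 4.0]
grip_width: -0.001
grip_force: 5.0
```

The force rose to about 11 N, so the lever is against its stop. I'll back off, withdraw and check.

```bash
python3 -m jog '[[-0.6,-0.35,0,0],[-0.5,-0.45,0,0],[0,0,1,0],[0,0,1,0],[0,0,1,0],[0,0,1,0],[-0.6,-0.5,0,0],[-0.6,-0.5,0,0]]'; python3 -m jog '[[-0.6,-0.8,0,0],[-0.6,-0.8,0,0],[-0.6,-0.8,0,0],[-0.2,-0.8,0,0],[0,0,0,0],[0,0,0,0],[0,0,0,0]]'; python3 lev.py; python3 rot.py;  python3 - <<'E'
from h import *
c=cam("top"); im=c["img"][:,:,::-1]
cr=cv2.resize(im[80:370,165:475],None,fx=2,fy=2); cv2.imwrite("pics/fin.png",cr)
E
```

```text
time_s: 20.8
ee_pos: [0.4366, -0.2376, 0.0864]
eef_rot: [-0.0, 1.0, 0.001, -0.001]
wrist_force: [-1.1, -0.6, -0.6]
grip_width: 0.003
grip_force: 0.0
time_s: 21.68
ee_pos: [0.3887, -0.3162, 0.0874]
eef_rot: [-0.0, 1.0, 0.001, -0.0]
wrist_force: [1.0, -0.2, 0.2]
grip_width: 0.001
grip_force: 0.0
[ 0.38873213 -0.31623703  0.08748095]
lever ball [437.  287.8] [11 11 92] 0.0801 -42.96 rad 1.276
lever ball [369.8 291.5] [ 7  8 49] 0.0799 47.89 rad 2.862
finger [ 0.3887 -0.3163  0.0875] r 0.3488 ang -114.6
ball [269.9 272.5] [ 7  8 47] 0.0864 78.66
ball [369.7 291.5] [ 8  8 50] 0.0861 -101.17
ball [309.7 332.6] [ 9  8 55] 0.0864 168.43
```

View pics/fin.png

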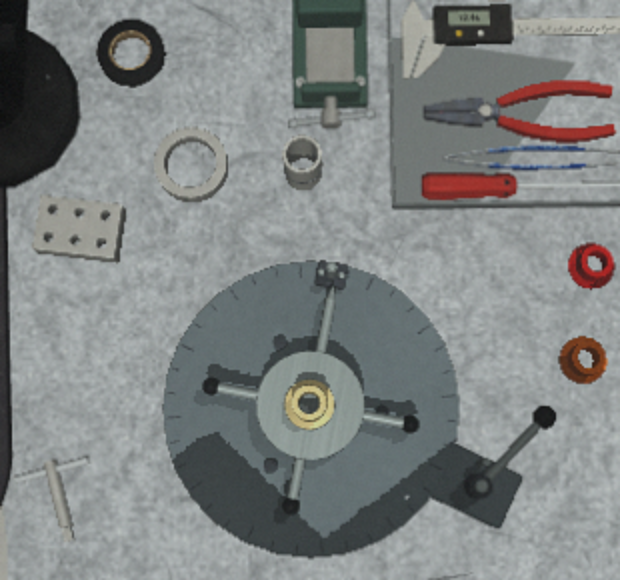

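The pointer at (331,288) is at the post (331,270), the lever is home with its ball at (544,417), the bush is centred at (309,404), and the bystanders have not moved.

```bash
python3 -c "
from plant import hand_in; print(hand_in())"
```

```text
the job is handed in; nothing more can be done
None
```

The job is handed in at about 22 s of the 70 s: the long spoke points at the index post (about 1.4°, 2.6 mm off), the lock lever is home against its stop, and the bush and bystanders look undisturbed in the last picture; the hand-in gave no verdict.

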